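Set out the sweet-shop display

TASK

Set out the small display shelf, putting each thing centred on its marked circle: the pink tub between the brown and the white tub, the green tub squarely on top of the pink one, the orange tub on the circle in front of the white tub, and the price card on the circle in front of the brown tub, standing with its broad face square to the shelf's front edge. 'In front' means on the open side of the shelf, away from the wire rail. Keep every tub upright and leave the brown and white tubs where they are.

Things in the scene. Friction and masses are not known exactly. Their poses are not given: they have to be found in the camera images.
- shelf: Fixed cream shelf, 270 (x) by 300 (y) mm, deck 30 mm above the table. Origin: centre of its underside. +x is its back: wire rail at x=130, 30 mm tall. -x is its open front, facing the robot (yaw within 0.15). Printed circles 68 mm wide: back row x=40, y=-95, 0, 95; front row x=-65, y=-95, 95. Outer back ones hold the brown and white tubs; the rest are empty.
- brown_tub: Closed round tub of dark brown sweets, lid centre and sides that colour, lid rim white. 60 mm tall; sides taper from 50 mm across at the foot to 56; straight-rimmed flat lid 58 mm across, from 46 to 60 mm up: grip there. About 0.13 kg. Origin: centre of the underside, z up; yaw means nothing. Loose; stands on an outer back circle (within 5 mm of centre).
- white_tub: Closed round tub of white sweets, lid centre and sides that colour, lid rim white. 60 mm tall; sides taper from 50 mm across at the foot to 56; straight-rimmed flat lid 58 mm across, from 46 to 60 mm up: grip there. About 0.13 kg. Origin: centre of the underside, z up; yaw means nothing. Loose; stands on the other outer back circle (within 5 mm of centre).
- pink_tub: Closed round tub of pink sweets, lid centre and sides that colour, lid rim white. 60 mm tall; sides taper from 50 mm across at the foot to 56; straight-rimmed flat lid 58 mm across, from 46 to 60 mm up: grip there. About 0.13 kg. Origin: centre of the underside, z up; yaw means nothing. Loose, starts on the table to the right of the shelf.
- green_tub: Closed round tub of green sweets, lid centre and sides that colour, lid rim white. 60 mm tall; sides taper from 50 mm across at the foot to 56; straight-rimmed flat lid 58 mm across, from 46 to 60 mm up: grip there. About 0.13 kg. Origin: centre of the underside, z up; yaw means nothing. Loose, starts on the table to the right of the shelf.
- orange_tub: Closed round tub of orange sweets, lid centre and sides that colour, lid rim white. 60 mm tall; sides taper from 50 mm across at the foot to 56; straight-rimmed flat lid 58 mm across, from 46 to 60 mm up: grip there. About 0.13 kg. Origin: centre of the underside, z up; yaw means nothing. Loose, starts on the table to the right of the shelf.
- price_card: Loose yellow price-card block on a black foot, starts on the table right of the shelf. Yellow upright: 10 mm thick (its x), 60 mm wide (its y), from 8 to 60 mm above the underside, grip it across its thickness. Foot: 34 mm (x) by 64 mm (y), 8 mm tall. About 0.07 kg. Both faces alike. Origin: centre of the underside, z up.
Not all that is in view belongs to the job. Leave any purple look-alike of the price_card alone. Several things look just like the green_tub: the one meant starts farthest to the robot's left.

How it is judged:
By the outcome, as a careful person would: the job done as asked, in the order asked, and still so for the second after the job is handed in, with the robot touching nothing.
It also fails if it takes over 125 s, if anything falls off the work surface, if the arm or the gripper's body presses on something with over 40 N, if the wrist force passes 120 N, or if a joint passes its speed limit or range.

ROBOT

A 6-joint arm with a two-finger parallel gripper is mounted at the origin on the work surface. World frame = base frame: x ahead of the robot, y to its left, z up, the work surface at z = 0. Lengths are in m, angles in degrees, forces in N, time in s.
With the tool pointing down it reaches from about 0.25 to 0.725 m from the base axis. Payload 9.7 kg.
Tool frame: the origin (TCP) lies midway between the tips of the shut fingers; the grasp point (between the pads) lies 19 mm behind it; z points along the fingers, y is the line along which they close (so a half turn about z gives the same grasp; the last joint's range is limited). The gripper opens to 85 mm and grips with 20 to 120 N. Pads are 22 mm wide; open, the fingers measure 114 mm over their backs; the gripper's body (76 mm by 85 mm) begins 54 mm behind the grasp point. The pads swing forward as they close: fully open they stand 13 mm farther back than shut.
Start: joints at [73.224, 4.979, 10.078, 95.1, 0, 90], TCP at [0.159, 0.527, 0.198] pointing down, gripper open.
Joint ranges: [-179.16, 179.16], [-48.56, 103.87], [-65.8, 70.77], [-126.05, 130.52], [-82.76, 87.17], [-180, 180]. Speed limits (degrees/s): [127.2, 127.2, 147.25, 180, 180, 180].

INTERFACE

Orientations are given as [roll, pitch, yaw] about the fixed x, y, z axes, in that order (R = Rz(yaw) Ry(pitch) Rx(roll)).
In Python, from workcell import * gives the robot as it stands.
- The arm moves only by the tool servo_tool, never from a script. Its argument "moves" is a list of rows, each a list of 4 numbers: the shift along the world's x, y, z in normalised numbers (1 is 100 cm), then the turn about the world's z in fractions of the full range, 1 being 90 degrees. A call has 1 to 20 rows; each row is the pose to reach, as a shift and turn from the pose commanded when the call began; what a row does not reach only later rows make up. A row lasts 1/12 s, in which the tool goes at most 41.7 mm and 7.16 degrees, less where a joint would pass 70% of its speed; a pose out of reach is approached as far as the arm can. A call with a gripper value outside its range is refused whole. "claw" is the closure, from 0 (fully open) to 1 (shut), set as the call begins (left out, the last holds). The fingers move at their own pace and stop on an object; "force" is the grip in N (left out, the last holds). Time passes only in rows, so rows that repeat a pose let the fingers close. It gives the time, the measured TCP pose, the force, the opening and the grip force at its end, in the units of the state.
- get_obs(): the state, without advancing time (a new reading comes with each control period).
- camera(name): name is "scene" or "top"; returns the picture (384x512x3 uint8, red, green, blue); there is no depth.
- get_calibration(name): a dict with "fx", "fy", "cx", "cy" (pixels), "k1" (the pictures are not rectified: a ray, as slopes to the right and down, at radius r is drawn at 1 + k1 r^2 times it, then the intrinsics apply), "rvec" (rotation vector, rad) and "tvec" (3), from world to camera coordinates, as OpenCV has them. Camera axes: x right, y down, z forward; pixel columns grow to the right and rows downward; lengths in m; the calibration is good to about 2 mm. A picture is of the moment at which its call begins. get_calibration takes no time and is no camera call.
- job_done(): hands the job in; it is judged then, once.
The state is a dict: "time": time; "q": joint angles; "qd": joint speeds; "joint_efforts": joint torques, N m; "ee_pos": TCP position; "tcp_rot": TCP orientation; "wrist_force": force on the tool from outside, world axes, zero at the start; "torque": the same for the moment, N m; "opening": finger opening in m; "grasp_force": force on a finger pad.
Only numpy, scipy, OpenCV 4.12 (cv2) and the standard library are available. Lean on these libraries where they do the work, as an engineer would, in place of code of your own. Each camera call takes 0.05 s, during which the arm holds its last target. There are 200 camera calls.

## Working session

There is one attempt and no reset: what is moved stays moved. The work goes in short steps, Python scripts to look and compute and a tool call to move; the robot and the scene stay as the last step left them, time stands still between calls to the robot, and variables do not carry over. Pictures are saved under pics/ and viewed, at most 14 in all, crops included, and the job is handed in when it is done.

Besides the shell and the picture viewer there is one more tool, called after "Emit:" as name([rows], argument=value, ...), one row to a line, values as JSON. servo_tool: Moves the arm, as the interface text tells. Its arguments: {"type":"object","properties":{"moves":{"type":"array","items":{"type":"array","items":{"type":"number"}}},"claw":{"type":"number"},"force":{"type":"number"}},"required":["moves"]}

```bash
mkdir -p pics
python3 - <<'E'
from workcell import *
import cv2
for n in("scene","top"):
    cv2.imwrite(f"pics/{n}0.png",cv2.cvtColor(camera(n),cv2.COLOR_RGB2BGR)); print(n,get_calibration(n))
print(get_obs())
E
```

```text
scene {'fx': 390.69355194831866, 'fy': 390.69355194831866, 'cx': 255.47924007931073, 'cy': 190.23341679808834, 'k1': -0.09755404971504765, 'rvec': array([ 2.31646004,  0.78796278, -0.31841614]), 'tvec': array([-0.32860984, -0.25212105,  1.27652205])}
top {'fx': 380.72930543669986, 'fy': 380.72930543669986, 'cx': 256.251506909283, 'cy': 185.95547005032932, 'k1': -0.08670640325765394, 'rvec': array([ 2.11958667, -2.13797545,  0.18385466]), 'tvec': array([-0.10303428,  0.49029784,  0.88315453])}
{'time': 0.1, 'q': array([7.32253328e+01, 5.00940356e+00, 1.00392033e+01, 9.50994571e+01,
       8.60469136e-04, 9.00006534e+01]), 'qd': array([ 0.08977706, -0.07628493,  0.06282303,  0.0464518 ,  0.07027395,
        0.01372649]), 'joint_efforts': array([ 1.16968845e-04, -5.21559477e+01,  4.65653443e+01,  1.59140682e-02,
        6.12430171e-06, -4.20605460e-06]), 'ee_pos': array([0.15865999, 0.52636479, 0.1969419 ]), 'tcp_rot': array([-1.79930343e+02, -8.59674150e-04,  1.63224678e+02]), 'wrist_force': array([-0.62393679,  0.9356409 , -0.62478364]), 'torque': array([-0.00154363, -0.02900495, -0.01028828]), 'grasp_force': 0.0, 'opening': 0.08530707054072079}
```

View pics/scene0.png

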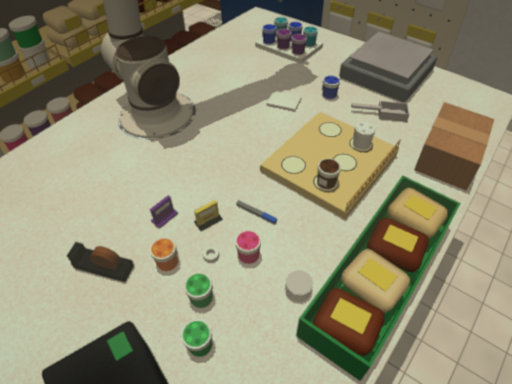

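View pics/top0.png

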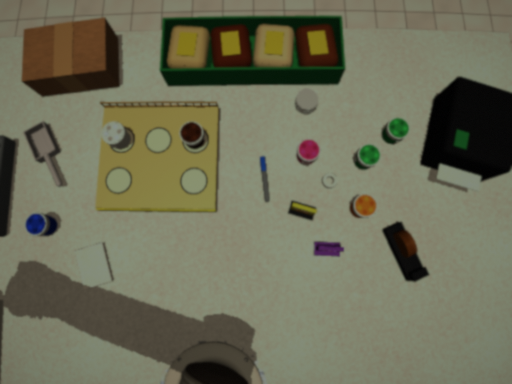

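The top view shows pink at (308,151), green at (369,155) and (397,129), orange at (364,205), the yellow card at (302,210) and the purple look-alike at (328,249). On the shelf, white is back left at (115,136) and brown back right at (192,133).

Candidates for the green tub are top (369,155) / scene (199,290), and top (397,129) / scene (197,336). The first is farther to the robot's left, so I choose it. The card is the yellow one, not the purple at (328,249).

```bash
cat > h.py <<'E'
from workcell import *
import cv2, numpy as np
C={n:get_calibration(n) for n in("scene","top")}
def ray(n,p):
    c=C[n];K=np.array([[c['fx'],0,c['cx']],[0,c['fy'],c['cy']],[0,0,1]])
    u=cv2.undistortPoints(np.array([[p]],float),K,np.array([c['k1'],0,0,0,0.]))[0,0]
    R=cv2.Rodrigues(c['rvec'])[0]; d=R.T@[u[0],u[1],1]
    return -R.T@c['tvec'],d/np.linalg.norm(d)
def plane(n,p,z):
    o,d=ray(n,p); return o+d*(z-o[2])/d[2]
def tri(ps,pt):
    A=np.zeros((3,3));b=np.zeros(3);L=[]
    for n,p in(("scene",ps),("top",pt)):
        o,d=ray(n,p);M=np.eye(3)-np.outer(d,d);A+=M;b+=M@o;L.append((M,o))
    x=np.linalg.solve(A,b); return x,max(np.linalg.norm(M@(x-o)) for M,o in L)
def proj(n,P):
    c=C[n];K=np.array([[c['fx'],0,c['cx']],[0,c['fy'],c['cy']],[0,0,1]])
    return cv2.projectPoints(np.array([P],float),c['rvec'],c['tvec'],K,np.array([c['k1'],0,0,0,0.]))[0][0,0]
def grab(n,name=None):
    im=cv2.cvtColor(camera(n),cv2.COLOR_RGB2BGR)
    if name: cv2.imwrite(f"pics/{name}.png",im)
    return im
E
python3 - <<'E'
from h import *
s,t=cv2.imread("pics/scene0.png"),cv2.imread("pics/top0.png")
print([ray(n,(256,192)) for n in C])
a=cv2.resize(s[190:360,130:280],None,fx=4,fy=3.5); b=cv2.resize(t[80:260,90:420],None,fx=2.4,fy=3.2)
cv2.imwrite("pics/cs.png",a);cv2.imwrite("pics/ct.png",b)
for k,p in dict(pink=(308,151),g1=(369,155),g2=(397,129),orange=(364,205),white=(115,133),brown=(191,131)).items(): print(k,plane("top",p,.06 if k not in('white','brown') else .09))
E
```

```text
[(array([ 0.90343879, -0.60359966,  0.78773334]), array([-0.41203807,  0.51073586, -0.75456843])), (array([ 0.32827829, -0.10895069,  0.95463766]), array([ 0.15834569,  0.00261972, -0.98738026]))]
pink [ 0.57148902 -0.23377235  0.06      ]
g1 [ 0.56056382 -0.38293052  0.06      ]
g2 [ 0.62689102 -0.45810375  0.06      ]
orange [ 0.4380301  -0.36336637  0.06      ]
white [0.61323713 0.23082086 0.09      ]
brown [0.61517746 0.04674525 0.09      ]
```

View pics/cs.png

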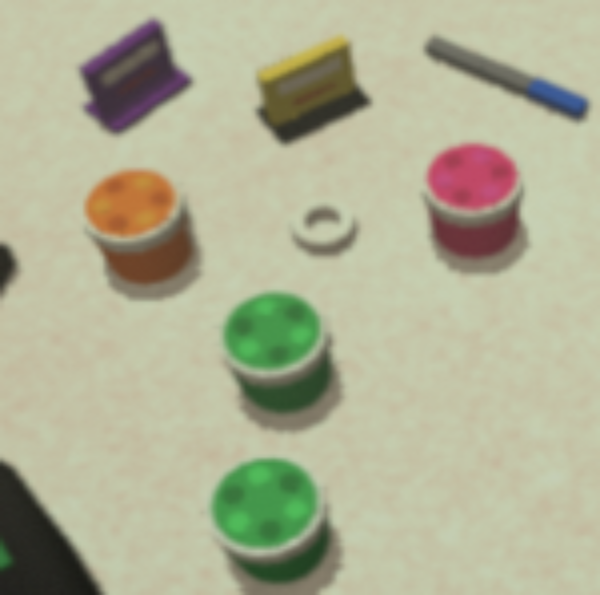

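View pics/ct.png

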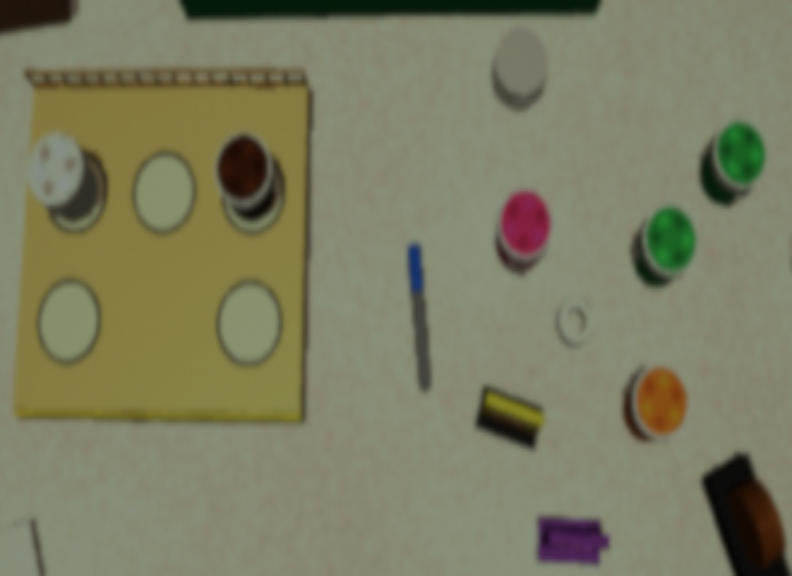

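The crops show bright lids clearly set off from the darker sides. The green tub I chose is the one nearer pink, at crop (670,240), and the yellow card lies at crop (512,415). Next I measure lids, circles and card in both views.

```bash
cat >> h.py <<'E'
def blob(im,p,r,f,k=1):
    """largest mask component in window; f(hsv)->bool; 4x upsample. returns centre px, (ellipse), contour px"""
    x0,y0=int(p[0]-r),int(p[1]-r)
    x0=max(x0,0);y0=max(y0,0)
    w=cv2.resize(im[y0:y0+2*r,x0:x0+2*r],None,fx=4,fy=4,interpolation=cv2.INTER_CUBIC)
    h=cv2.cvtColor(w,cv2.COLOR_BGR2HSV).astype(int)
    m=f(h[...,0],h[...,1],h[...,2]).astype(np.uint8)
    m=cv2.morphologyEx(m,cv2.MORPH_CLOSE,np.ones((7,7)));m=cv2.morphologyEx(m,cv2.MORPH_OPEN,np.ones((5,5)))
    cs=cv2.findContours(m,cv2.RETR_EXTERNAL,cv2.CHAIN_APPROX_NONE)[0]
    c=max(cs,key=cv2.contourArea); c=cv2.convexHull(c)
    c=(c[:,0].astype(float)+.5)/4-.5+[x0,y0]
    e=cv2.fitEllipse(c.astype(np.float32)); return np.array(e[0]),e,c
E
python3 - <<'E'
from h import *
s,t=cv2.imread("pics/scene0.png"),cv2.imread("pics/top0.png")
H={'pink':lambda h,S,V:(h>160)&(S>100),'green':lambda h,S,V:(h>45)&(h<80)&(S>100),'orange':lambda h,S,V:(h>5)&(h<22)&(S>130)}
def lid(k,vt): return lambda h,S,V:H[k](h,S,V)&(V>vt)
for k,n,ps,pt,vs,vt in [('pink','pink',(248,241),(308,151),160,120),('green','green',(199,285),(369,155),105,75),('orange','orange',(163,248),(364,205),160,130)]:
    a=blob(s,ps,16,lid(k,vs));b=blob(t,pt,14,lid(k,vt))
    x,e=tri(a[0],b[0]);print(n,a[0],a[1][1],b[0],b[1][1],x,e,plane('top',b[0],.06)[:2],plane('scene',a[0],.06)[:2])
for n,(x,y),z in [('shelfcircB',(158,140),0),('FL',(118,180),0),('FR',(193,180),0)]:
    b=blob(t,(x,y),17,lambda h,S,V:S<85); P=plane('top',b[0],.03)
    q=proj('scene',P); a=blob(s,q,20,lambda h,S,V:(S<85)&(V>120))
    w=[plane('top',c,.03) for c in b[2]]; X,e=tri(a[0],b[0])
    print(n,b[0],b[1][1],P[:2],'scene',q,a[0],a[1][1],'tri',X,e, 'fit mm',cv2.minEnclosingCircle(np.array(w,np.float32)[:,:2]))
for im,n,p in((s,'scene',(208,213)),(t,'top',(302,210))):
    w=cv2.cvtColor(im[p[1]-14:p[1]+14,p[0]-16:p[0]+16],cv2.COLOR_BGR2HSV)
    for th in (110,130,150):
        b=blob(im,p,18,lambda h,S,V:(h>20)&(h<35)&(S>(130 if n=='top' else 100))&(V>th)); r=cv2.minAreaRect(b[2].astype(np.float32))
        print(n,th,r,[plane(n,q,.06)[:2].round(4) for q in cv2.boxPoints(r)])
E
```

```text
pink [247.53208923 240.04533386] (18.028200149536133, 21.674793243408203) [308.47653198 149.27174377] (19.35775375366211, 19.942283630371094) [ 0.57693665 -0.2346043   0.05838475] 0.0009664190714684178 [ 0.57582581 -0.23508342] [ 0.57826683 -0.23466665]
green [197.47229004 284.17733765] (20.11652374267578, 23.269474029541016) [369.1149292  154.29710388] (18.65210723876953, 19.952314376831055) [ 0.56325327 -0.38322997  0.0583301 ] 0.0007788018955326701 [ 0.56233084 -0.38332931] [ 0.5645543  -0.38315605]
orange [162.08000183 247.61265564] (17.497690200805664, 22.241544723510742) [365.25888062 204.9485321 ] (19.647008895874023, 20.534137725830078) [ 0.43874525 -0.36620949  0.05858643] 0.0007489183885602381 [ 0.43811908 -0.36641011] [ 0.44018019 -0.36613002]Traceback (most recent call last):
  File "<stdin>", line 12, in <module>
cv2.error: OpenCV(4.12.0) /io/opencv/modules/imgproc/src/shapedescr.cpp:201: error: (-215:Assertion failed) count >= 0 && (depth == CV_32F || depth == CV_32S) in function 'minEnclosingCircle'
```

Run:
```python
from h import *
s,t=cv2.imread("pics/scene0.png"),cv2.imread("pics/top0.png")
Q=[]
for n,(x,y) in [('B',(158,140)),('FL',(118,180)),('FR',(193,180))]:
    b=blob(t,(x,y),17,lambda h,S,V:S<85); P=plane('top',b[0],.03)
    q=proj('scene',P); a=blob(s,q,20,lambda h,S,V:(S<85)&(V>120))
    X,e=tri(a[0],b[0]);Q.append(X);print(n,b[0],b[1][1],P[:2],'scene',q,a[0],a[1][1],'tri',X,e)
print(np.linalg.norm(Q[1]-Q[2]),np.linalg.norm(Q[0]-Q[1]),np.linalg.norm(Q[0]-Q[2]), 'exp .190 .1415')
# rigid fit
M=np.array([[.04,0],[-.065,.095],[-.065,-.095]]);D=np.array(Q)[:,:2]
m,d=M-M.mean(0),D-D.mean(0);yaw=np.arctan2((m[:,0]*d[:,1]-m[:,1]*d[:,0]).sum(),(m*d).sum())
R=np.array([[np.cos(yaw),-np.sin(yaw)],[np.sin(yaw),np.cos(yaw)]]);o=D.mean(0)-R@M.mean(0)
print('yaw',yaw,'origin',o,'fit',M@R.T+o,'res',M@R.T+o-D,'outer',[R@v+o for v in([.04,.095],[.04,-.095])])
for im,n,p in((s,'scene',(208,213)),(t,'top',(302,210))):
    for th in (90,110,130,150):
        try:b=blob(im,p,18,lambda h,S,V:(h>20)&(h<35)&(S>(130 if n=='top' else 110))&(V>th))
        except ValueError: continue
        r=cv2.minAreaRect(b[2].astype(np.float32))
        print(n,th,r,[plane(n,q,.06)[:2].round(4) for q in cv2.boxPoints(r)])
b=blob(t,(302,210),18,lambda h,S,V:(V<60)|((S>130)&(V>90)))
r=cv2.minAreaRect(b[2].astype(np.float32));print('all',r)
```

```text
B [157.89752197 139.73478699] (23.86757469177246, 25.375591278076172) [0.61315293 0.1416857 ] scene [343.02833414 161.66877713] [339.02664185 164.98860168] (20.219375610351562, 35.07030487060547) tri [0.61074221 0.13900494 0.02112865] 0.0066937621213947595
FL [118.26087952 179.99977112] (24.366554260253906, 25.89995574951172) [0.50989304 0.23835195] scene [328.69847782 128.99788742] [336.88827515 115.32820892] (16.298620223999023, 108.93775939941406) tri [0.51387492 0.23327329 0.07896636] 0.01767227358677955
FR [193.40997314 180.59230042] (25.532569885253906, 26.45491600036621) [0.50654858 0.04846803] scene [292.06546994 164.21085969] [293.02645874 164.41288757] (17.068693161010742, 23.939620971679688) tri [0.50768425 0.04958919 0.02854077] 0.0011829922672013536
0.1905804651691301 0.14702039674621134 0.1366420800245967 exp .190 .1415
yaw -0.030993599925412993 origin [0.57408605 0.13969281] fit [[0.61406684 0.13845327]
 [0.51206119 0.23666145]
 [0.50617335 0.0467527 ]] res [[ 0.00332463 -0.00055167]
 [-0.00181373  0.00338816]
 [-0.0015109  -0.00283649]] outer [array([0.61701076, 0.233
[... 775 characters left out ...]
21973, 24.04421043395996), 62.1759033203125) [array([ 0.4237, -0.2471]), array([ 0.441 , -0.1902]), array([ 0.4495, -0.1945]), array([ 0.4322, -0.251 ])]
top 90 ((303.9564208984375, 207.39730834960938), (24.49333953857422, 4.656233787536621), 16.476882934570312) [array([ 0.4371, -0.1904]), array([ 0.4477, -0.1938]), array([ 0.4306, -0.2491]), array([ 0.42  , -0.2456])]
top 110 ((304.3031311035156, 207.49986267089844), (23.765636444091797, 3.3405513763427734), 16.049007415771484) [array([ 0.4379, -0.1925]), array([ 0.4455, -0.1949]), array([ 0.4293, -0.2486]), array([ 0.4217, -0.2461])]
all ((302.2322998046875, 210.60743713378906), (25.979013442993164, 11.790839195251465), 16.476882934570312)
```

Measurements:

| Thing | Position (m) | Check |
|---|---|---|
| Pink | (.577, -.235) | lid z about 58 mm |
| Green | (.563, -.383) | lid z about 58 mm |
| Orange | (.439, -.366) | lid z about 58 mm |
| Card | (.435, -.220), yaw -17° | both views agree |
| Circles B / FL / FR | (.614,.142) / (.511,.239) / (.5075,.049) | spacings match to 0.2 mm; deck 28.5 mm at FR |

Shelf yaw is about -1°. Moving to the pink tub.

Units first: shifts go in shares of 100 cm and turns go in shares of 90 degrees. So -76.2 cm / 100 = -0.762, 41.8 cm / 100 = 0.418, -1.295 rad / 1.5708 = -0.8244.

Emit:
servo_tool([
  [0.2, -0.37, 0, -0.4138],
  [0.418, -0.762, 0, -0.8244],
  [0.418, -0.762, 0, -0.8244],
  [0.418, -0.762, 0, -0.8244],
  [0.418, -0.762, 0, -0.8244],
  [0.418, -0.762, 0, -0.8244],
  [0.418, -0.762, 0, -0.8244],
  [0.418, -0.762, 0, -0.8244],
  [0.418, -0.762, 0, -0.8244],
  [0.418, -0.762, 0, -0.8244],
  [0.418, -0.762, 0, -0.8244],
  [0.418, -0.762, 0, -0.8244],
  [0.418, -0.762, 0, -0.8244],
  [0.418, -0.762, 0, -0.8244],
  [0.418, -0.762, 0, -0.8244],
  [0.418, -0.762, 0, -0.8244],
  [0.418, -0.762, 0, -0.8244],
  [0.418, -0.762, 0, -0.8244],
  [0.418, -0.762, 0, -0.8244],
  [0.418, -0.762, 0, -0.8244],
], claw=0, force=50)

```text
time: 1.77
ee_pos: [0.5599, -0.2062, 0.1971]
tcp_rot: [-180.0, -0.0, 89.0]
wrist_force: [0.7, 0.3, -0.2]
opening: 0.0849
grasp_force: 0.0
```

Converted, -9 cm / 100 = -0.09, -6 cm / 100 = -0.06.

Emit:
servo_tool([
  [0.017, -0.029, 0, 0],
  [0.017, -0.029, -0.03, 0],
  [0.017, -0.029, -0.06, 0],
  [0.017, -0.029, -0.09, 0],
  [0.017, -0.029, -0.09, 0],
  [0.017, -0.029, -0.09, 0],
  [0.017, -0.029, -0.09, 0],
])

```text
time: 2.35
ee_pos: [0.577, -0.2331, 0.1095]
tcp_rot: [179.9, 0.0, 89.0]
wrist_force: [0.1, -0.3, 1.0]
opening: 0.0853
grasp_force: 0.0
```

Converted, -7.9 cm / 100 = -0.079, -7.2 cm / 100 = -0.072.

Emit:
servo_tool([
  [0, -0.001, -0.02, 0],
  [0, -0.001, -0.04, 0],
  [0, -0.001, -0.06, 0],
  [0, -0.001, -0.072, 0],
  [0, -0.001, -0.079, 0],
  [0, -0.001, -0.079, 0],
  [0, -0.001, -0.079, 0],
])

```text
time: 2.93
ee_pos: [0.5771, -0.2342, 0.03]
tcp_rot: [179.9, 0.0, 89.0]
wrist_force: [-0.7, 0.4, 0.3]
opening: 0.0854
grasp_force: 0.0
```

Emit:
servo_tool([
  [0, 0, 0, 0],
  [0, 0, 0, 0],
  [0, 0, 0, 0],
  [0, 0, 0, 0],
  [0, 0, 0, 0],
  [0, 0, 0, 0],
  [0, 0, 0, 0],
  [0, 0, 0, 0],
  [0, 0, 0, 0],
  [0, 0, 0, 0],
], claw=1, force=50)

```text
time: 3.77
ee_pos: [0.5765, -0.234, 0.0285]
tcp_rot: [-180.0, -0.0, 89.0]
wrist_force: [-0.3, 0.1, -0.5]
opening: 0.0002
grasp_force: 0.0
```

The fingers shut on nothing, so I look.

Run:
```python
from h import *
s=grab("scene","s1");t=grab("top","t1")
a=cv2.resize(s[130:330,130:330],(500,500));b=cv2.resize(t[80:260,200:420],None,fx=2,fy=500/180)
b=cv2.resize(t[80:260,230:410],(500,500))
cv2.imwrite("pics/c1.png",cv2.resize(np.hstack([a,b]),(800,400)));print(get_obs()['opening'])
```

```text
0.00032316466828034157
```

View pics/c1.png

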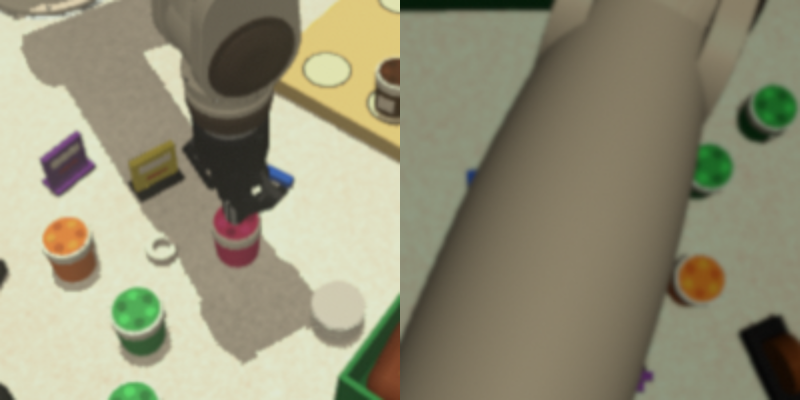

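The shut fingers at crop (243,215) seem to be above or behind the pink lid. I compare the projected TCP with the picture.

Run:
```python
from h import *
o=get_obs();print(o['ee_pos'],o['q'],o['wrist_force'])
s=cv2.imread("pics/s1.png")
p=o['ee_pos'];print('TCP px',proj('scene',p),'+57mm',proj('scene',p+[0,0,.057]),'pink lid',proj('scene',[.577,-.2346,.0584]))
c=cv2.resize(s[190:280,200:290],(600,600),interpolation=cv2.INTER_CUBIC);cv2.imwrite("pics/c2.png",c)
```

```text
[ 0.57649875 -0.2340332   0.0285412 ] [-2.20943456e+01  1.48345041e+01  2.61156977e+00  7.77830255e+01
 -1.26715323e-03  6.88776407e+01] [-0.38475118 -0.79478743  0.1240124 ]
TCP px [247.54281892 247.1626964 ] +57mm [246.707589   232.87948573] pink lid [247.13179329 240.14116352]
```

View pics/c2.png

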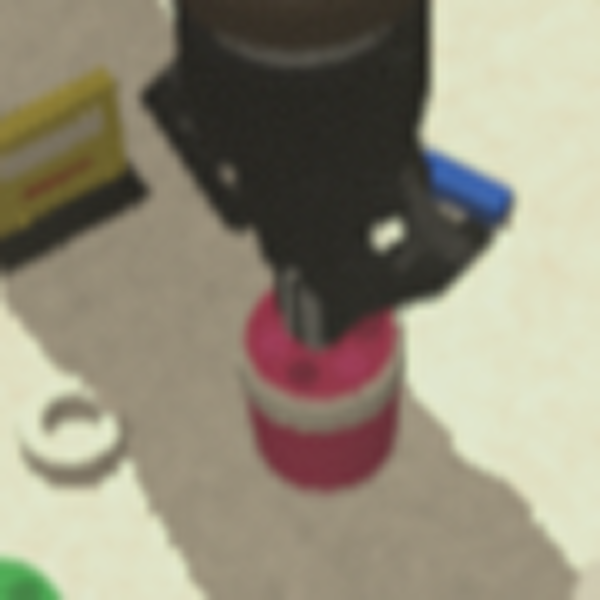

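The shut tips (crop (318,345), scene (248,242)) sit on or over the lid, although the TCP reads z=28 mm. So the reading seems too low by 20–30 mm. I check by touching a free spot of table.

Converted, -7 cm / 100 = -0.07, 6 cm / 100 = 0.06.

Emit:
servo_tool([
  [0, 0, 0.02, 0],
  [0, 0, 0.04, 0],
  [0, 0, 0.06, 0],
  [0.02, -0.035, 0.06, 0],
  [0.04, -0.07, 0.06, 0],
  [0.04, -0.07, 0.06, 0],
  [0.04, -0.07, 0.04, 0],
  [0.04, -0.07, 0.02, 0],
  [0.04, -0.07, 0.005, 0],
  [0.04, -0.07, 0, 0],
  [0.04, -0.07, 0, 0],
])

```text
time: 4.78
ee_pos: [0.6156, -0.3036, 0.0268]
tcp_rot: [-179.8, -0.1, 89.0]
wrist_force: [-0.0, 0.1, 0.3]
opening: -0.0001
grasp_force: 0.0
```

Converted, -2 cm / 100 = -0.02, -1.8 cm / 100 = -0.018.

Emit:
servo_tool([
  [0, 0, -0.005, 0],
  [0, 0, -0.01, 0],
  [0, 0, -0.012, 0],
  [0, 0, -0.014, 0],
  [0, 0, -0.016, 0],
  [0, 0, -0.018, 0],
  [0, 0, -0.02, 0],
  [0, 0, -0.02, 0],
])

```text
time: 5.45
ee_pos: [0.6164, -0.3039, 0.0081]
tcp_rot: [-180.0, -0.0, 89.0]
wrist_force: [-0.1, -1.1, 0.4]
opening: 0.0002
grasp_force: 0.0
```

Run:
```python
from h import *
o=get_obs();s=grab("scene","s2");p=o['ee_pos'];q=proj('scene',p);print(p,q)
x,y=int(q[0])-45,int(q[1])-50
cv2.imwrite("pics/c3.png",cv2.resize(s[y:y+90,x:x+90],(600,600),interpolation=cv2.INTER_CUBIC));print(x,y)
```

```text
[ 0.61637192 -0.30393699  0.00814016] [242.17230234 282.63891919]
197 232
```

View pics/c3.png

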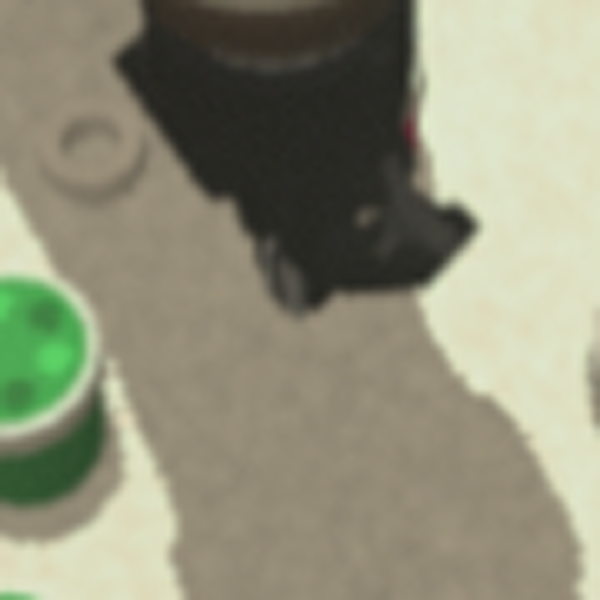

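Converted, -0.6 cm / 100 = -0.006, -0.5 cm / 100 = -0.005.

Emit:
servo_tool([
  [0, 0, -0.002, 0],
  [0, 0, -0.004, 0],
  [0, 0, -0.005, 0],
  [0, 0, -0.006, 0],
  [0, 0, -0.006, 0],
  [0, 0, -0.006, 0],
])

```text
time: 6.0
ee_pos: [0.6165, -0.304, 0.0025]
tcp_rot: [-180.0, -0.0, 89.0]
wrist_force: [-0.1, 0.8, -0.3]
opening: -0.0002
grasp_force: 0.0
```

Converted, -0.4 cm / 100 = -0.004, -0.3 cm / 100 = -0.003.

Emit:
servo_tool([
  [0, 0, -0.001, 0],
  [0, 0, -0.002, 0],
  [0, 0, -0.003, 0],
  [0, 0, -0.004, 0],
  [0, 0, -0.004, 0],
])

```text
time: 6.42
ee_pos: [0.6164, -0.304, -0.0017]
tcp_rot: [-180.0, -0.0, 89.0]
wrist_force: [-0.2, 0.5, 0.7]
opening: -0.0004
grasp_force: 0.0
```

Converted, -0.4 cm / 100 = -0.004, -0.3 cm / 100 = -0.003.

Emit:
servo_tool([
  [0, 0, -0.001, 0],
  [0, 0, -0.002, 0],
  [0, 0, -0.003, 0],
  [0, 0, -0.004, 0],
  [0, 0, -0.004, 0],
])

```text
time: 6.83
ee_pos: [0.6164, -0.304, -0.0057]
tcp_rot: [-180.0, -0.0, 89.0]
wrist_force: [-0.0, -0.0, -0.0]
opening: -0.0002
grasp_force: 0.0
```

Converted, -0.4 cm / 100 = -0.004, -0.3 cm / 100 = -0.003.

Emit:
servo_tool([
  [0, 0, -0.001, 0],
  [0, 0, -0.002, 0],
  [0, 0, -0.003, 0],
  [0, 0, -0.004, 0],
  [0, 0, -0.004, 0],
])

```text
time: 7.25
ee_pos: [0.6164, -0.304, -0.0098]
tcp_rot: [-180.0, -0.0, 89.0]
wrist_force: [0.4, 0.6, -0.8]
opening: 0.0005
grasp_force: 0.0
```

Converted, -0.4 cm / 100 = -0.004, -0.3 cm / 100 = -0.003.

Emit:
servo_tool([
  [0, 0, -0.001, 0],
  [0, 0, -0.002, 0],
  [0, 0, -0.003, 0],
  [0, 0, -0.004, 0],
  [0, 0, -0.004, 0],
])

```text
time: 7.67
ee_pos: [0.6164, -0.304, -0.0137]
tcp_rot: [-180.0, -0.0, 89.0]
wrist_force: [-0.5, -0.2, 0.5]
opening: -0.0003
grasp_force: 0.0
```

Run:
```python
from h import *
o=get_obs();s=grab("scene","s3");p=o['ee_pos'];q=proj('scene',p);print(p,q,o['joint_efforts'],o['wrist_force'],o['q'])
x,y=197,232
cv2.imwrite("pics/c4.png",cv2.resize(s[y:y+90,x:x+90],(600,600),interpolation=cv2.INTER_CUBIC));print(x,y)
```

```text
[ 0.61642942 -0.30396285 -0.01368996] [242.60109045 287.26449936] [-4.02572550e-04 -7.32139635e+01  4.65476489e+01 -6.30141003e-02
 -7.81962672e-05  1.74991311e-05] [-0.48050157 -0.16194688  0.46845766] [-2.62480393e+01  2.47144078e+01  1.05097488e+01  7.58126898e+01
  4.40225116e-05  6.47221085e+01]
197 232
```

View pics/c4.png

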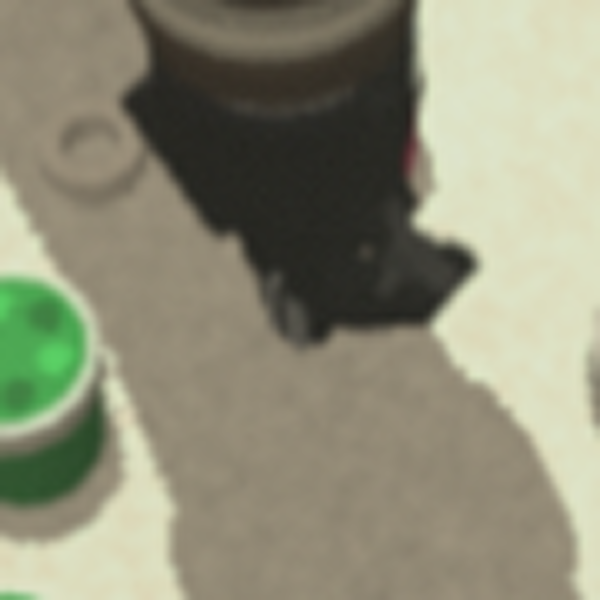

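Converted, -0.4 cm / 100 = -0.004, -0.3 cm / 100 = -0.003.

Emit:
servo_tool([
  [0, 0, -0.001, 0],
  [0, 0, -0.002, 0],
  [0, 0, -0.003, 0],
  [0, 0, -0.004, 0],
  [0, 0, -0.004, 0],
])

```text
time: 8.13
ee_pos: [0.6164, -0.304, -0.0177]
tcp_rot: [-180.0, -0.0, 89.0]
wrist_force: [-0.8, 0.1, -0.0]
opening: 0.0001
grasp_force: 0.0
```

Converted, -0.4 cm / 100 = -0.004, -0.3 cm / 100 = -0.003.

Emit:
servo_tool([
  [0, 0, -0.001, 0],
  [0, 0, -0.002, 0],
  [0, 0, -0.003, 0],
  [0, 0, -0.004, 0],
  [0, 0, -0.004, 0],
])

```text
time: 8.55
ee_pos: [0.6164, -0.304, -0.0217]
tcp_rot: [-180.0, -0.0, 89.0]
wrist_force: [0.2, -0.1, -0.2]
opening: -0.0002
grasp_force: 0.0
```

Emit:
servo_tool([
  [0, 0, -0.001, 0],
  [0, 0, -0.002, 0],
  [0, 0, -0.003, 0],
  [0, 0, -0.004, 0],
  [0, 0, -0.004, 0],
])

```text
time: 8.97
ee_pos: [0.6164, -0.304, -0.0257]
tcp_rot: [-180.0, -0.0, 89.0]
wrist_force: [-0.4, -0.0, 0.5]
opening: 0.0002
grasp_force: 0.0
```

Converted, -0.3 cm / 100 = -0.003, -0.2 cm / 100 = -0.002.

Emit:
servo_tool([
  [0, 0, -0.001, 0],
  [0, 0, -0.002, 0],
  [0, 0, -0.003, 0],
  [0, 0, -0.003, 0],
])

```text
time: 9.3
ee_pos: [0.6164, -0.304, -0.0287]
tcp_rot: [-180.0, -0.0, 89.0]
wrist_force: [-0.4, -0.7, 0.6]
opening: 0.0003
grasp_force: 0.0
```

Converted, -0.3 cm / 100 = -0.003, -0.2 cm / 100 = -0.002.

Emit:
servo_tool([
  [0, 0, -0.001, 0],
  [0, 0, -0.002, 0],
  [0, 0, -0.003, 0],
  [0, 0, -0.003, 0],
])

```text
time: 9.63
ee_pos: [0.6164, -0.304, -0.0317]
tcp_rot: [-180.0, -0.0, 89.0]
wrist_force: [-0.6, 0.0, -1.1]
opening: 0.0002
grasp_force: 0.0
```

Converted, -0.2 cm / 100 = -0.002, -0.1 cm / 100 = -0.001.

Emit:
servo_tool([
  [0, 0, -0.001, 0],
  [0, 0, -0.002, 0],
  [0, 0, -0.002, 0],
])

```text
time: 9.88
ee_pos: [0.6166, -0.3041, -0.0335]
tcp_rot: [180.0, 0.0, 89.0]
wrist_force: [0.0, 0.6, -0.2]
opening: -0.0001
grasp_force: 0.0
```

Converted, -0.2 cm / 100 = -0.002, -0.1 cm / 100 = -0.001.

Emit:
servo_tool([
  [0, 0, -0.001, 0],
  [0, 0, -0.002, 0],
  [0, 0, -0.002, 0],
])

```text
time: 10.13
ee_pos: [0.6167, -0.3041, -0.0336]
tcp_rot: [179.9, 0.0, 89.0]
wrist_force: [-5.2, 1.7, 12.1]
opening: -0.0004
grasp_force: 5.9
```

Contact: the table is at reading -33.5 mm, so true z = reading + 33.5 mm. I take a picture at contact to check whether x and y are off too.

Run:
```python
from h import *
o=get_obs();s=grab("scene","s4");p=o['ee_pos'];q=proj('scene',[p[0],p[1],0]);print(p,q)
x,y=197,232
c=cv2.resize(s[y:y+90,x:x+90],(600,600),interpolation=cv2.INTER_CUBIC)
g=cv2.cvtColor(c,cv2.COLOR_BGR2GRAY); m=(g<75).astype(np.uint8)
print([(xx,np.where(m[250:,xx])[0].max()+250) for xx in range(270,440,10) if m[250:,xx].any()])
for px in((305,372),(325,365)): print(plane('scene',(197+px[0]*.15,232+px[1]*.15),0))
cv2.imwrite("pics/c5.png",c)
```

```text
[ 0.61669347 -0.30414579 -0.03357926] [242.38221476 284.52308734]
[(270, np.int64(322)), (280, np.int64(353)), (290, np.int64(362)), (300, np.int64(338)), (310, np.int64(369)), (320, np.int64(370)), (330, np.int64(363)), (340, np.int64(357)), (350, np.int64(358)), (360, np.int64(358)), (370, np.int64(357)), (380, np.int64(356)), (390, np.int64(356)), (400, np.int64(356)), (410, np.int64(355)), (420, np.int64(356)), (430, np.int64(351))]
[ 0.62241963 -0.30989674  0.        ]
[ 0.62607815 -0.30384646  0.        ]
```

View pics/c5.png

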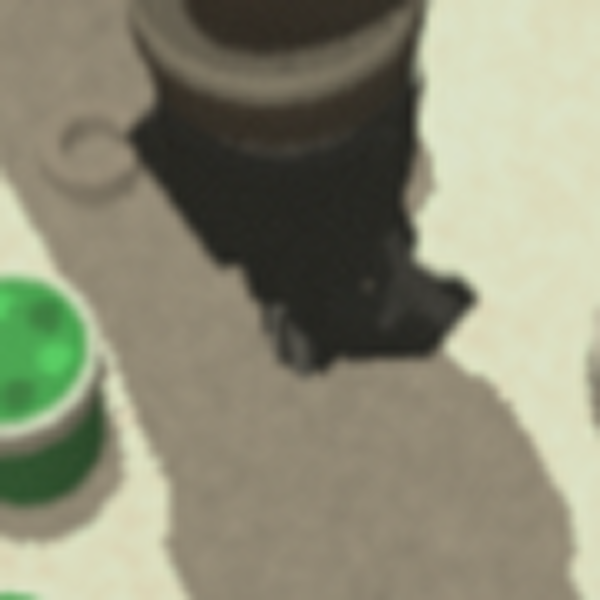

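x and y look right within a few mm, and the z bias of 33.5 mm is plain. Going back to pink with the corrected height.

Emit:
servo_tool([
  [0, 0, 0.02, 0],
  [0, 0, 0.05, 0],
  [0, 0, 0.08, 0],
  [-0.01, 0.02, 0.1, 0],
  [-0.03, 0.05, 0.1, 0],
  [-0.04, 0.0695, 0.1, 0],
  [-0.04, 0.0695, 0.1, 0],
  [-0.04, 0.0695, 0.1, 0],
  [-0.04, 0.0695, 0.07, 0],
  [-0.04, 0.0695, 0.05, 0],
  [-0.04, 0.0695, 0.035, 0],
  [-0.04, 0.0695, 0.032, 0],
  [-0.04, 0.0695, 0.032, 0],
  [-0.04, 0.0695, 0.032, 0],
], claw=0)

```text
time: 11.35
ee_pos: [0.577, -0.2351, -0.0028]
tcp_rot: [180.0, 0.0, 89.0]
wrist_force: [0.5, -0.6, -0.1]
opening: 0.0857
grasp_force: 0.0
```

Emit:
servo_tool([
  [0, 0, 0, 0],
  [0, 0, 0, 0],
  [0, 0, 0, 0],
  [0, 0, 0, 0],
  [0, 0, 0, 0],
  [0, 0, 0, 0],
  [0, 0, 0, 0],
  [0, 0, 0, 0],
], claw=1, force=50)

```text
time: 12.02
ee_pos: [0.5773, -0.2349, -0.0019]
tcp_rot: [179.9, 0.1, 89.0]
wrist_force: [-0.5, -1.3, 6.0]
opening: 0.0564
grasp_force: 52.6
```

Converted, 37.7 cm / 100 = 0.377, 3.7 cm / 100 = 0.037.

Emit:
servo_tool([
  [0, 0, 0.01, 0],
  [0, 0, 0.03, 0],
  [0, 0, 0.06, 0],
  [0, 0, 0.09, 0],
  [0, 0.01, 0.12, 0],
  [0.003, 0.03, 0.14, 0],
  [0.006, 0.06, 0.145, 0],
  [0.01, 0.09, 0.145, 0],
  [0.012, 0.12, 0.145, 0],
  [0.015, 0.15, 0.145, 0],
  [0.018, 0.18, 0.145, 0],
  [0.021, 0.21, 0.145, 0],
  [0.024, 0.24, 0.145, 0],
  [0.027, 0.27, 0.145, 0],
  [0.03, 0.3, 0.145, 0],
  [0.033, 0.33, 0.145, 0],
  [0.035, 0.355, 0.145, 0],
  [0.036, 0.37, 0.145, 0],
  [0.037, 0.377, 0.145, 0],
  [0.037, 0.377, 0.145, 0],
])

```text
time: 13.68
ee_pos: [0.6135, 0.1433, 0.1417]
tcp_rot: [-180.0, 0.0, 89.1]
wrist_force: [-0.1, -0.4, -0.4]
opening: 0.0561
grasp_force: 53.5
```

Converted, -10.5 cm / 100 = -0.105, -10 cm / 100 = -0.1.

Emit:
servo_tool([
  [0, 0, 0, 0],
  [0, 0, -0.02, 0],
  [0, 0, -0.045, 0],
  [0, 0, -0.07, 0],
  [0, 0, -0.09, 0],
  [0, 0, -0.1, 0],
  [0, 0, -0.105, 0],
  [0, 0, -0.105, 0],
  [0, 0, -0.105, 0],
])

```text
time: 14.43
ee_pos: [0.6141, 0.142, 0.0378]
tcp_rot: [179.9, -0.0, 89.0]
wrist_force: [0.0, 0.0, -1.9]
opening: 0.0562
grasp_force: 53.5
```

Run:
```python
from h import *
o=get_obs();print(o['ee_pos'],o['wrist_force'])
s=grab("scene","s5");t=grab("top","t5")
a=cv2.resize(s[100:220,250:400],(400,320));b=cv2.resize(t[90:220,90:240],(400,347))[:320]
cv2.imwrite("pics/c6.png",np.hstack([a,b]))
```

```text
[0.61410651 0.14200464 0.03783905] [ 0.03636017  0.04622422 -1.91507076]
```

View pics/c6.png

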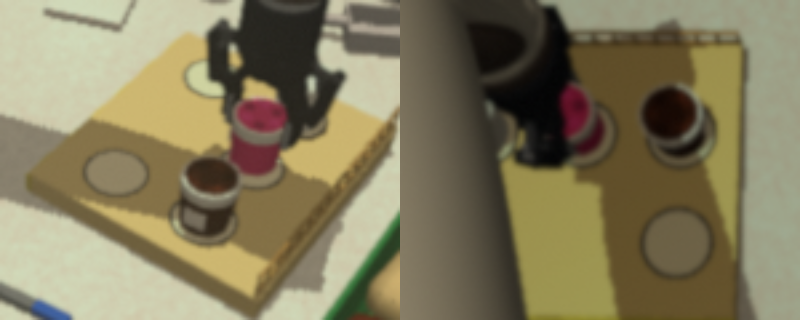

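Pink hangs about 10 mm over the middle back circle, clear of brown and white. I lower it gently.

Emit:
servo_tool([
  [0, 0, -0.002, 0],
  [0, 0, -0.004, 0],
  [0, 0, -0.006, 0],
  [0, 0, -0.0075, 0],
  [0, 0, -0.0085, 0],
  [0, 0, -0.0085, 0],
])

```text
time: 15.03
ee_pos: [0.6134, 0.1425, 0.0281]
tcp_rot: [-180.0, -0.0, 89.0]
wrist_force: [-0.1, -0.1, 0.9]
opening: 0.0565
grasp_force: 53.5
```

Converted, -0.1 cm / 100 = -0.001.

Emit:
servo_tool([
  [0, 0, -0.001, 0],
  [0, 0, -0.001, 0],
])

```text
time: 15.2
ee_pos: [0.6135, 0.1426, 0.0281]
tcp_rot: [180.0, -0.0, 89.0]
wrist_force: [-2.8, -0.2, 7.2]
opening: 0.0566
grasp_force: 54.2
```

Converted, -36 cm / 100 = -0.36, -32 cm / 100 = -0.32.

Emit:
servo_tool([
  [0, 0, 0, 0],
  [0, 0, 0, 0],
  [0, 0, 0, 0],
  [0, 0, 0, 0],
  [0, 0, 0.01, 0],
  [0, 0, 0.03, 0],
  [0, 0, 0.06, 0],
  [0, 0, 0.09, 0],
  [0, 0, 0.11, 0],
  [-0.01, -0.04, 0.11, 0],
  [-0.01, -0.08, 0.11, 0],
  [-0.02, -0.12, 0.11, 0],
  [-0.02, -0.16, 0.11, 0],
  [-0.03, -0.2, 0.11, 0],
  [-0.03, -0.24, 0.11, 0],
  [-0.04, -0.28, 0.11, 0],
  [-0.04, -0.32, 0.11, 0],
  [-0.04, -0.36, 0.11, 0],
  [-0.04, -0.36, 0.11, 0],
  [-0.04, -0.36, 0.11, 0],
], claw=0)

```text
time: 16.87
ee_pos: [0.5731, -0.2197, 0.1374]
tcp_rot: [180.0, 0.0, 88.8]
wrist_force: [0.1, 0.7, 0.7]
opening: 0.0853
grasp_force: 0.0
```

Run:
```python
from h import *
print(get_obs()['ee_pos'])
s=grab("scene","s6");t=grab("top","t6")
f=lambda v:(lambda h,S,V:(h>160)&(S>100)&(V>v))
P=[.6142,.1422,.0884];a=blob(s,proj('scene',P),14,f(130));b=blob(t,proj('top',P),13,f(110))
print(a[1],b[1],tri(a[0],b[0]),plane('top',b[0],.09))
g=lambda v:(lambda h,S,V:(h>45)&(h<80)&(S>100)&(V>v))
a=blob(s,(198,284),16,g(105));print('green',plane('scene',a[0],.06))
for im in(t,): 
  for n,(x,y) in [('B',(158,140)),('FL',(118,180)),('FR',(193,180))][1:]:
    b=blob(im,(x,y),17,lambda h,S,V:S<85);print(n,plane('top',b[0],.03))
c=cv2.resize(s[90:220,250:400],(400,347));d=cv2.resize(t[90:220,90:240],(400,347));cv2.imwrite("pics/c7.png",np.hstack([c,d]))
```

```text
[ 0.57312223 -0.21968418  0.13742481]
((347.2489929199219, 145.34033203125), (12.189987182617188, 18.325885772705078), 100.37979888916016) ((151.2417449951172, 132.76046752929688), (19.442129135131836, 20.729379653930664), 57.35848617553711) (array([0.6135954 , 0.14351024, 0.0888833 ]), np.float64(0.001225629948663955)) [0.61225371 0.14226916 0.09      ]
green [ 0.56458282 -0.38316589  0.06      ]
FL [0.50987809 0.23838349 0.03      ]
FR [0.506516   0.04845701 0.03      ]
```

Pink sits within about 1 mm of its circle centre. On to green.

Emit:
servo_tool([
  [-0.002, -0.04, 0, 0],
  [-0.005, -0.08, 0, 0],
  [-0.008, -0.12, 0, 0],
  [-0.009, -0.15, 0, 0],
  [-0.01, -0.163, 0, 0],
  [-0.01, -0.163, 0, 0],
  [-0.01, -0.163, -0.03, 0],
  [-0.01, -0.163, -0.06, 0],
  [-0.01, -0.163, -0.09, 0],
  [-0.01, -0.163, -0.11, 0],
  [-0.01, -0.163, -0.13, 0],
  [-0.01, -0.163, -0.139, 0],
  [-0.01, -0.163, -0.139, 0],
  [-0.01, -0.163, -0.139, 0],
])

```text
time: 18.13
ee_pos: [0.5641, -0.3794, -0.0011]
tcp_rot: [180.0, -0.0, 89.1]
wrist_force: [0.8, 0.1, 0.5]
opening: 0.0858
grasp_force: 0.0
```

Emit:
servo_tool([
  [0, 0, 0, 0],
  [0, 0, 0, 0],
  [0, 0, 0, 0],
  [0, 0, 0, 0],
  [0, 0, 0, 0],
  [0, 0, 0, 0],
  [0, 0, 0, 0],
  [0, 0, 0, 0],
], claw=1, force=50)

```text
time: 18.8
ee_pos: [0.5644, -0.3809, 0.0002]
tcp_rot: [179.9, 0.1, 89.0]
wrist_force: [-0.4, 2.3, 5.1]
opening: 0.0564
grasp_force: 52.6
```

Converted, 39 cm / 100 = 0.39, 14.5 cm / 100 = 0.145.

Emit:
servo_tool([
  [0, 0, 0.01, 0],
  [0, 0, 0.03, 0],
  [0, 0, 0.06, 0],
  [0, 0, 0.09, 0],
  [0, 0.01, 0.12, 0],
  [0.003, 0.03, 0.14, 0],
  [0.006, 0.06, 0.145, 0],
  [0.009, 0.09, 0.145, 0],
  [0.012, 0.12, 0.145, 0],
  [0.015, 0.15, 0.145, 0],
  [0.018, 0.18, 0.145, 0],
  [0.021, 0.21, 0.145, 0],
  [0.024, 0.24, 0.145, 0],
  [0.027, 0.27, 0.145, 0],
  [0.03, 0.3, 0.145, 0],
  [0.033, 0.33, 0.145, 0],
  [0.036, 0.36, 0.145, 0],
  [0.038, 0.38, 0.145, 0],
  [0.039, 0.39, 0.145, 0],
  [0.039, 0.39, 0.145, 0],
])

```text
time: 20.47
ee_pos: [0.6027, 0.0113, 0.1438]
tcp_rot: [180.0, -0.0, 89.2]
wrist_force: [0.4, -0.9, -1.4]
opening: 0.0564
grasp_force: 53.6
```

Converted, 13.4 cm / 100 = 0.134, 12.8 cm / 100 = 0.128.

Emit:
servo_tool([
  [0.002, 0.02, 0, 0],
  [0.004, 0.05, 0, 0],
  [0.007, 0.08, 0, 0],
  [0.009, 0.11, 0, 0],
  [0.01, 0.128, 0, 0],
  [0.0105, 0.134, 0, 0],
  [0.0105, 0.134, 0, 0],
  [0.0105, 0.134, -0.015, 0],
  [0.0105, 0.134, -0.03, 0],
  [0.0105, 0.134, -0.04, 0],
  [0.0105, 0.134, -0.04, 0],
  [0.0105, 0.134, -0.04, 0],
])

```text
time: 21.47
ee_pos: [0.6128, 0.1422, 0.103]
tcp_rot: [-180.0, 0.0, 89.0]
wrist_force: [-0.5, -0.3, -1.2]
opening: 0.0565
grasp_force: 53.6
```

Converted, -1 cm / 100 = -0.01, -0.8 cm / 100 = -0.008.

Emit:
servo_tool([
  [0.001, 0.0025, 0, 0],
  [0.001, 0.0025, -0.003, 0],
  [0.001, 0.0025, -0.006, 0],
  [0.001, 0.0025, -0.008, 0],
  [0.001, 0.0025, -0.01, 0],
  [0.001, 0.0025, -0.01, 0],
])

```text
time: 21.97
ee_pos: [0.6138, 0.146, 0.0926]
tcp_rot: [-180.0, 0.0, 89.0]
wrist_force: [0.4, 0.2, -0.6]
opening: 0.0563
grasp_force: 53.6
```

Run:
```python
from h import *
o=get_obs();print(o['ee_pos'],o['wrist_force'])
s=grab("scene","s8");P=[.6135,.143,.15];q=proj('scene',P)
a=cv2.resize(s[90:190,300:400],(500,500),interpolation=cv2.INTER_CUBIC);cv2.imwrite("pics/c8.png",a)
```

```text
[0.61378988 0.14597275 0.09258865] [ 0.39204974  0.2043996  -0.55086383]
```

View pics/c8.png

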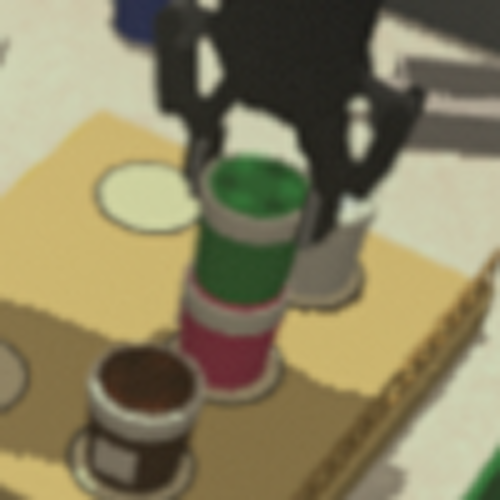

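Green hangs just above pink and in line with it, so I lower it and release.

Converted, -0.25 cm / 100 = -0.0025, -0.2 cm / 100 = -0.002.

Emit:
servo_tool([
  [0, -0.001, -0.001, 0],
  [0, -0.001, -0.002, 0],
  [0, -0.001, -0.0025, 0],
  [0, -0.001, -0.0025, 0],
  [0, -0.001, -0.0025, 0],
])

```text
time: 22.43
ee_pos: [0.614, 0.1449, 0.0906]
tcp_rot: [-180.0, 0.0, 89.0]
wrist_force: [0.5, -0.3, -2.1]
opening: 0.0563
grasp_force: 53.6
```

Converted, -0.15 cm / 100 = -0.0015, -0.1 cm / 100 = -0.001.

Emit:
servo_tool([
  [-0.0002, 0, -0.001, 0],
  [-0.0002, 0, -0.0015, 0],
  [-0.0002, 0, -0.0015, 0],
])

```text
time: 22.68
ee_pos: [0.6143, 0.1451, 0.0902]
tcp_rot: [179.9, -0.0, 89.0]
wrist_force: [-0.4, 0.7, 3.9]
opening: 0.0565
grasp_force: 54.1
```

Converted, -33 cm / 100 = -0.33, -30 cm / 100 = -0.3.

Emit:
servo_tool([
  [0, 0, 0, 0],
  [0, 0, 0, 0],
  [0, 0, 0, 0],
  [0, 0, 0, 0],
  [0, 0, 0.01, 0],
  [0, 0, 0.03, 0],
  [0, 0, 0.06, 0],
  [0, 0, 0.08, 0],
  [-0.01, -0.02, 0.08, 0],
  [-0.03, -0.06, 0.08, 0],
  [-0.04, -0.1, 0.08, 0],
  [-0.06, -0.14, 0.08, 0],
  [-0.07, -0.18, 0.08, 0],
  [-0.08, -0.22, 0.08, 0],
  [-0.1, -0.26, 0.08, 0],
  [-0.11, -0.3, 0.08, 0],
  [-0.12, -0.33, 0.08, 0],
  [-0.12, -0.33, 0.08, 0],
  [-0.12, -0.33, 0.08, 0],
], claw=0)

```text
time: 24.27
ee_pos: [0.4932, -0.1869, 0.1699]
tcp_rot: [180.0, 0.0, 88.8]
wrist_force: [-0.2, 1.5, -1.0]
opening: 0.0853
grasp_force: 0.0
```

Run:
```python
from h import *
print(get_obs()['ee_pos'])
s=grab("scene","s9");t=grab("top","t9")
f=lambda v:(lambda h,S,V:(h>45)&(h<80)&(S>100)&(V>v))
P=[.6142,.1422,.15];a=blob(s,proj('scene',P),14,f(75));b=blob(t,proj('top',P),13,f(60))
print(a[1],b[1],tri(a[0],b[0]),plane('top',b[0],.15))
g=lambda v:(lambda h,S,V:(h>5)&(h<22)&(S>130)&(V>v))
a=blob(s,(163,248),16,g(160));b=blob(t,(364,205),14,g(130));print('orange',tri(a[0],b[0]))
```

```text
[ 0.49320612 -0.18685414  0.16989867]
((351.0185852050781, 127.75839233398438), (11.423532485961914, 18.77178192138672), 99.52928924560547) ((143.8519287109375, 124.44607543945312), (20.638446807861328, 21.959274291992188), 45.9221076965332) (array([0.6137314 , 0.14386843, 0.14871973]), np.float64(0.001255371327021454)) [0.61226207 0.14252452 0.15      ]
orange (array([ 0.43871786, -0.36610611,  0.05846387]), np.float64(0.0007133028051464157))
```

Green is at (.6137,.1439), z 149 mm, so it stands on pink within 0.5 mm. Orange next.

Converted, -18 cm / 100 = -0.18, -16 cm / 100 = -0.16.

Emit:
servo_tool([
  [-0.01, -0.04, 0, 0],
  [-0.02, -0.08, 0, 0],
  [-0.035, -0.12, 0, 0],
  [-0.05, -0.16, -0.02, 0],
  [-0.054, -0.18, -0.04, 0],
  [-0.054, -0.18, -0.07, 0],
  [-0.054, -0.18, -0.08, 0],
  [-0.054, -0.18, -0.08, 0],
  [-0.054, -0.18, -0.08, 0],
])

```text
time: 25.12
ee_pos: [0.4406, -0.3636, 0.0897]
tcp_rot: [-180.0, -0.0, 89.2]
wrist_force: [-0.2, 0.1, 0.0]
opening: 0.0852
grasp_force: 0.0
```

Converted, -9.2 cm / 100 = -0.092, -9 cm / 100 = -0.09.

Emit:
servo_tool([
  [-0.001, -0.002, -0.02, 0],
  [-0.001, -0.002, -0.05, 0],
  [-0.001, -0.002, -0.075, 0],
  [-0.001, -0.002, -0.09, 0],
  [-0.001, -0.002, -0.092, 0],
  [-0.001, -0.002, -0.092, 0],
  [-0.001, -0.002, -0.092, 0],
])

```text
time: 25.7
ee_pos: [0.4403, -0.3673, -0.0004]
tcp_rot: [179.9, 0.1, 89.1]
wrist_force: [0.5, -0.5, 0.6]
opening: 0.0853
grasp_force: 0.0
```

Emit:
servo_tool([
  [0, 0, 0, 0],
  [0, 0, 0, 0],
  [0, 0, 0, 0],
  [0, 0, 0, 0],
  [0, 0, 0, 0],
  [0, 0, 0, 0],
  [0, 0, 0, 0],
  [0, 0, 0, 0],
], claw=1, force=50)

```text
time: 26.37
ee_pos: [0.4396, -0.3675, -0.001]
tcp_rot: [179.9, 0.1, 89.0]
wrist_force: [-0.7, 1.3, 7.9]
opening: 0.0563
grasp_force: 52.3
```

Converted, 45 cm / 100 = 0.45, 42 cm / 100 = 0.42.

Emit:
servo_tool([
  [0, 0, 0.01, 0],
  [0, 0, 0.03, 0],
  [0, 0, 0.06, 0],
  [0, 0, 0.09, 0],
  [0, 0.01, 0.12, 0],
  [0.004, 0.03, 0.13, 0],
  [0.007, 0.06, 0.13, 0],
  [0.01, 0.09, 0.13, 0],
  [0.014, 0.12, 0.13, 0],
  [0.018, 0.15, 0.13, 0],
  [0.022, 0.18, 0.13, 0],
  [0.025, 0.21, 0.13, 0],
  [0.029, 0.24, 0.13, 0],
  [0.032, 0.27, 0.13, 0],
  [0.036, 0.3, 0.13, 0],
  [0.04, 0.33, 0.13, 0],
  [0.043, 0.36, 0.13, 0],
  [0.047, 0.39, 0.13, 0],
  [0.05, 0.42, 0.13, 0],
  [0.054, 0.45, 0.13, 0],
])

```text
time: 28.03
ee_pos: [0.4927, 0.0844, 0.1281]
tcp_rot: [179.9, -0.0, 89.0]
wrist_force: [0.7, -0.0, -1.4]
opening: 0.0562
grasp_force: 53.4
```

Converted, 15.4 cm / 100 = 0.154, 1.4 cm / 100 = 0.014.

Emit:
servo_tool([
  [0.003, 0.03, 0, 0],
  [0.007, 0.06, 0, 0],
  [0.01, 0.09, 0, 0],
  [0.014, 0.12, 0, 0],
  [0.016, 0.14, 0, 0],
  [0.017, 0.15, 0, 0],
  [0.0175, 0.154, -0.01, 0],
  [0.0175, 0.154, -0.03, 0],
  [0.0175, 0.154, -0.05, 0],
  [0.0175, 0.154, -0.07, 0],
  [0.0175, 0.154, -0.08, 0],
  [0.0175, 0.154, -0.08, 0],
  [0.0175, 0.154, -0.08, 0],
  [0.0175, 0.154, -0.08, 0],
])

```text
time: 29.2
ee_pos: [0.511, 0.2368, 0.0485]
tcp_rot: [179.9, -0.0, 89.0]
wrist_force: [0.5, 1.0, -1.0]
opening: 0.0563
grasp_force: 53.4
```

Target reading is (.5112, .2377), with contact expected near .029.

Converted, -1.9 cm / 100 = -0.019, -1.8 cm / 100 = -0.018.

Emit:
servo_tool([
  [0, 0.001, -0.005, 0],
  [0, 0.001, -0.01, 0],
  [0, 0.001, -0.014, 0],
  [0, 0.001, -0.016, 0],
  [0, 0.001, -0.018, 0],
  [0, 0.001, -0.019, 0],
  [0, 0.001, -0.019, 0],
  [0, 0.001, -0.019, 0],
])

```text
time: 29.87
ee_pos: [0.5102, 0.2381, 0.0291]
tcp_rot: [180.0, -0.0, 89.0]
wrist_force: [-4.4, -1.1, 7.0]
opening: 0.0563
grasp_force: 54.1
```

Converted, -42 cm / 100 = -0.42, -38 cm / 100 = -0.38, -0.283 rad / 1.5708 = -0.1802.

Emit:
servo_tool([
  [0, 0, 0, 0],
  [0, 0, 0, 0],
  [0, 0, 0, 0],
  [0, 0, 0, 0],
  [0, 0, 0.01, 0],
  [0, 0, 0.03, 0],
  [0, 0, 0.06, 0],
  [0, 0, 0.09, 0],
  [0, -0.02, 0.1, 0],
  [-0.01, -0.06, 0.1, -0.0318],
  [-0.02, -0.1, 0.1, -0.0637],
  [-0.02, -0.14, 0.1, -0.0955],
  [-0.03, -0.18, 0.1, -0.1273],
  [-0.03, -0.22, 0.1, -0.1592],
  [-0.04, -0.26, 0.1, -0.1802],
  [-0.05, -0.3, 0.1, -0.1802],
  [-0.06, -0.34, 0.1, -0.1802],
  [-0.07, -0.38, 0.1, -0.1802],
  [-0.075, -0.42, 0.1, -0.1802],
  [-0.075, -0.42, 0.1, -0.1802],
], claw=0)

```text
time: 31.53
ee_pos: [0.4341, -0.1876, 0.1289]
tcp_rot: [179.9, 0.1, 72.5]
wrist_force: [0.1, 1.0, -0.4]
opening: 0.0851
grasp_force: 0.0
```

Run:
```python
from h import *
print(get_obs()['ee_pos'])
s=grab("scene","s10");t=grab("top","t10")
g=lambda v:(lambda h,S,V:(h>5)&(h<22)&(S>130)&(V>v))
P=[.511,.239,.09]
b=blob(t,proj('top',P),13,g(110));print('top',b[1],plane('top',b[0],.09))
a=blob(s,proj('scene',P),14,g(130));print('orange',a[1],tri(a[0],b[0]))
b=blob(s,(208,213),18,lambda h,S,V:(h>20)&(h<35)&(S>110)&(V>150)); r=cv2.minAreaRect(b[2].astype(np.float32))
print([plane('scene',q,.06)[:2].round(4) for q in cv2.boxPoints(r)])
```

```text
[ 0.43405225 -0.18764718  0.12888292]
top ((108.7591323852539, 175.8195343017578), (19.71807861328125, 21.401382446289062), 36.36973190307617) [0.50835675 0.23932231 0.09      ]
orange ((331.92083740234375, 112.72796630859375), (9.828943252563477, 16.39333152770996), 96.27790069580078) (array([0.50965257, 0.24098618, 0.08841827]), np.float64(0.001294053678863319))Traceback (most recent call last):
  File "<stdin>", line 8, in <module>
  File "h.py", line 32, in blob
    c=max(cs,key=cv2.contourArea); c=cv2.convexHull(c)
ValueError: max() iterable argument is empty
```

Orange is within 1.7 mm of its circle. Now the card.

Emit:
servo_tool([
  [0.001, -0.02, -0.02, 0],
  [0.001, -0.033, -0.04, 0],
  [0.001, -0.033, -0.05, 0],
  [0.001, -0.033, -0.05, 0],
  [0.001, -0.033, -0.05, 0],
])

```text
time: 32.05
ee_pos: [0.4364, -0.2137, 0.0783]
tcp_rot: [-179.9, -0.0, 72.9]
wrist_force: [0.1, -0.8, 1.1]
opening: 0.0854
grasp_force: 0.0
```

Converted, -8.5 cm / 100 = -0.085, -7.5 cm / 100 = -0.075.

Emit:
servo_tool([
  [-0.001, -0.006, -0.02, 0],
  [-0.001, -0.006, -0.05, 0],
  [-0.001, -0.006, -0.075, 0],
  [-0.001, -0.006, -0.085, 0],
  [-0.001, -0.006, -0.085, 0],
  [-0.001, -0.006, -0.085, 0],
  [-0.001, -0.006, -0.085, 0],
])

```text
time: 32.63
ee_pos: [0.4366, -0.2212, -0.0048]
tcp_rot: [179.8, 0.0, 72.8]
wrist_force: [0.1, 0.3, -0.1]
opening: 0.0855
grasp_force: 0.0
```

Emit:
servo_tool([
  [0, 0, 0, 0],
  [0, 0, 0, 0],
  [0, 0, 0, 0],
  [0, 0, 0, 0],
  [0, 0, 0, 0],
  [0, 0, 0, 0],
  [0, 0, 0, 0],
  [0, 0, 0, 0],
  [0, 0, 0, 0],
  [0, 0, 0, 0],
], claw=1, force=30)

```text
time: 33.47
ee_pos: [0.4354, -0.2211, -0.0068]
tcp_rot: [180.0, 0.0, 72.8]
wrist_force: [-0.6, 0.5, 2.0]
opening: 0.0096
grasp_force: 30.0
```

Card gripped (opening 9.6 mm). I carry it to the front circle before the brown tub and turn it square.

Converted, 26.9 cm / 100 = 0.269, 7.3 cm / 100 = 0.073, 0.283 rad / 1.5708 = 0.1802.

Emit:
servo_tool([
  [0, 0, 0.01, 0],
  [0, 0, 0.03, 0],
  [0, 0, 0.06, 0],
  [0, 0, 0.08, 0],
  [0.003, 0.01, 0.09, 0.0127],
  [0.008, 0.03, 0.09, 0.0382],
  [0.016, 0.06, 0.09, 0.0637],
  [0.024, 0.09, 0.09, 0.0891],
  [0.032, 0.12, 0.09, 0.1146],
  [0.04, 0.15, 0.09, 0.1401],
  [0.05, 0.18, 0.09, 0.1592],
  [0.058, 0.21, 0.09, 0.1783],
  [0.065, 0.24, 0.09, 0.1802],
  [0.07, 0.26, 0.09, 0.1802],
  [0.073, 0.269, 0.09, 0.1802],
  [0.073, 0.269, 0.08, 0.1802],
  [0.073, 0.269, 0.06, 0.1802],
  [0.073, 0.269, 0.05, 0.1802],
  [0.073, 0.269, 0.05, 0.1802],
  [0.073, 0.269, 0.05, 0.1802],
])

```text
time: 35.13
ee_pos: [0.5075, 0.0472, 0.0424]
tcp_rot: [-179.9, 0.0, 89.0]
wrist_force: [0.6, 0.6, -0.2]
opening: 0.0099
grasp_force: 29.7
```

Converted, -1.95 cm / 100 = -0.0195, -1.8 cm / 100 = -0.018.

Emit:
servo_tool([
  [0.0003, 0.0005, -0.005, 0],
  [0.0003, 0.0005, -0.01, 0],
  [0.0003, 0.0005, -0.013, 0],
  [0.0003, 0.0005, -0.016, 0],
  [0.0003, 0.0005, -0.018, 0],
  [0.0003, 0.0005, -0.0195, 0],
  [0.0003, 0.0005, -0.0195, 0],
  [0.0003, 0.0005, -0.0195, 0],
])

```text
time: 35.8
ee_pos: [0.5087, 0.0485, 0.0237]
tcp_rot: [180.0, -0.0, 89.0]
wrist_force: [0.1, 0.5, -0.0]
opening: 0.0097
grasp_force: 29.7
```

Converted, -0.15 cm / 100 = -0.0015, -0.1 cm / 100 = -0.001.

Emit:
servo_tool([
  [-0.0005, -0.0005, -0.001, 0],
  [-0.0005, -0.0005, -0.0015, 0],
  [-0.0005, -0.0005, -0.0015, 0],
])

```text
time: 36.05
ee_pos: [0.5086, 0.0482, 0.0232]
tcp_rot: [179.9, -0.0, 89.0]
wrist_force: [-0.9, 0.8, 6.5]
opening: 0.0094
grasp_force: 30.8
```

Converted, -26 cm / 100 = -0.26, -24 cm / 100 = -0.24.

Emit:
servo_tool([
  [0, 0, 0, 0],
  [0, 0, 0, 0],
  [0, 0, 0, 0],
  [0, 0, 0, 0],
  [0, 0, 0, 0],
  [0, 0, 0.01, 0],
  [0, 0, 0.03, 0],
  [0, 0, 0.06, 0],
  [0, 0, 0.09, 0],
  [0, -0.02, 0.12, 0],
  [0, -0.05, 0.13, 0],
  [-0.02, -0.09, 0.13, 0],
  [-0.04, -0.13, 0.13, 0],
  [-0.06, -0.17, 0.13, 0],
  [-0.08, -0.21, 0.13, 0],
  [-0.09, -0.24, 0.13, 0],
  [-0.09, -0.26, 0.13, 0],
  [-0.09, -0.26, 0.13, 0],
  [-0.09, -0.26, 0.13, 0],
], claw=0)

```text
time: 37.63
ee_pos: [0.4177, -0.213, 0.1527]
tcp_rot: [180.0, 0.0, 88.9]
wrist_force: [-0.3, 0.4, 0.1]
opening: 0.0851
grasp_force: 0.0
```

Run:
```python
from h import *
print(get_obs()['ee_pos'])
s=grab("scene","s11");t=grab("top","t11")
P=[.508,.0488,.09];q=proj('top',P)
for th in(90,110,130):
    b=blob(t,q,10,lambda h,S,V:(h>20)&(h<35)&(S>150)&(V>th)); r=cv2.minAreaRect(b[2].astype(np.float32))
    print(r,plane('top',r[0],.09)[:2],[plane('top',x,.09)[:2].round(4) for x in cv2.boxPoints(r)])
c=cv2.resize(s[90:220,250:400],(400,347));d=cv2.resize(t[90:220,90:240],(400,347));cv2.imwrite("pics/c9.png",np.hstack([c,d]))
```

```text
[ 0.41773308 -0.21302133  0.15267279]
((188.49942016601562, 175.65887451171875), (19.83189582824707, 4.766263961791992), 0.9710219502449036) [0.50677018 0.04998001] [array([0.5017, 0.0732]), array([0.5131, 0.0733]), array([0.5118, 0.0268]), array([0.5005, 0.0268])]
((188.49517822265625, 175.408935546875), (19.869667053222656, 4.028453826904297), 1.7357045412063599) [0.50736359 0.05000391] [array([0.5035, 0.0733]), array([0.5131, 0.0733]), array([0.5112, 0.0267]), array([0.5017, 0.0268])]
((188.44032287597656, 175.5144500732422), (19.989788055419922, 3.119774341583252), 5.33215856552124) [0.50711437 0.05012635] [array([0.5059, 0.0737]), array([0.5132, 0.0733]), array([0.5084, 0.0266]), array([0.501 , 0.0271])]
```

View pics/c9.png

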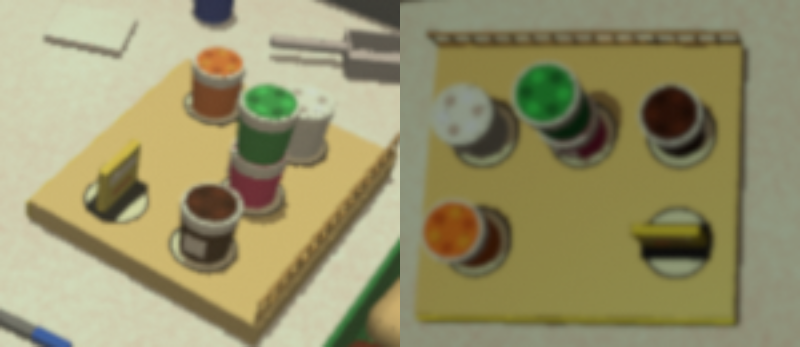

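Run:
```python
from h import *
t=cv2.imread("pics/t11.png")
for f,z,n in((lambda h,S,V:(h>20)&(h<35)&(S>165)&(V>100),.09,'top'),(lambda h,S,V:V<55,.034,'foot')):
    b=blob(t,(190,178),17,f); r=cv2.minAreaRect(b[2].astype(np.float32))
    print(n,r,plane('top',r[0],z)[:2],[plane('top',x,z)[:2].round(4) for x in cv2.boxPoints(r)])
print('circle .5065 .0485')
f=lambda h,S,V:(h>45)&(h<80)&(S>100)&(V>60)
print(plane('top',blob(t,(144,124),13,f)[0],.15))
for n,p in(('brown',(191,132)),): print([plane('top',blob(cv2.imread(f"pics/{k}.png"),p,14,lambda h,S,V:((h<12)|(h>170))&(S>100)&(V<110))[0],.09) for k in('top0','t11')])
```

```text
top ((188.9998321533203, 175.75961303710938), (24.288776397705078, 4.0425214767456055), 1.1017061471939087) [0.50651953 0.04880376] [array([0.5026, 0.0772]), array([0.5122, 0.0773]), array([0.5105, 0.0204]), array([0.5009, 0.0204])]
foot ((193.5, 180.125), (13.0, 25.75), 90.0) [0.50695039 0.04758805] [array([0.5237, 0.0801]), array([0.523 , 0.0159]), array([0.4904, 0.0154]), array([0.4909, 0.0792])]
circle .5065 .0485
[0.61248422 0.14244725 0.15      ]
[array([0.61257288, 0.04729002, 0.09      ]), array([0.61240382, 0.04719019, 0.09      ])]
```

Everything is in place: the card is within 0.5 mm and about 1° of square, and brown is unmoved. Handing in.

```bash
python3 -c "
from workcell import *
print(job_done())"
```

```text
the job is handed in; nothing more can be done
None
```

The shelf is set out as asked and handed in at about 38 s. By the last measurements pink, green and the card are within about 1 mm of their marks, orange is about 1.7 mm off its circle centre, and the card is within about 1° of square. The brown tub had not moved, and the white tub still stood on its circle in the last picture.

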